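# Close up the rail row and show the orange unit to the inspection camera

## Task

On the mounting rail, slide the loose module with the yellow nose along until it sits flush against the fixed row, leaving no gap. Then lift the orange unit off the rail and show it to the inspection camera: upright, its green-window end squarely facing the lens, the middle of that end centred on the lens axis and 10 cm from the glass. Finish while still holding it there in the air; do not touch the camera or its stand, and leave the blue unit and the other things on the bench where they are.

Things in the scene. Friction and masses are not known exactly. Their poses are not given: they have to be found in the camera images.
- row_end (a point): Middle of the exposed end face of the fixed row: three thin grey modules with black noses, fixed at one end of a steel rail (35 mm wide, 7.5 mm high) on a smooth grey board 150 x 350 x 12 mm. The face looks along the rail to the loose module; this point is 46 mm above the bench. Axes: +y along the rail, from the loose parts into the row; x across the rail; z up.
- loose_center (a point): Centre of the loose white module with yellow nose astride the rail, free to slide along it; 1.5 mm side play; 150 g. 36 mm along the rail (y), 90 across (x), 68 high. Its nose: 45 mm across (x), 36 along (y), from 6 to 34 mm above this point, between white shoulders. Starts 45 to 65 mm short of the row. Flush when this point is 18 mm from row_end, on its -y side.
- orange_center (a point): Centre of the orange unit: block 90 mm (x) by 30 (y, along the rail) by 70 high (z), 250 g, astride the rail; lifts straight up. This point is 35 mm below its top. +x points to its green-window end. It stands in one of two places beyond the loose module; the nearer is 12 to 18 mm from that module at the start, too tight for a finger until it is slid away.
- window (a point): Middle of the orange unit's end face with the black panel and green window: 45 mm from orange_center along +x, half-way up.
- blue_center (a point): Centre of the blue unit, same size, shape and axes as the orange one, standing astride the rail in the other of the two places, 60 to 68 mm clear of the orange one. Must be left standing where it is.
- lens (a point): Centre of the lens glass of the inspection camera: black and grey head (44 mm wide, 40 high) on an upright post 264 mm high with a round foot of 100 mm diameter. It looks level along its own -x; +x points back into the camera, z up. The post stands 60 mm behind this point. Height varies, 155 to 220 mm above the bench.
- focus (a point): Point in the air on the lens axis 100 mm in front of the glass (lens -x), where the middle of the window end is to be held. Axes as the lens: for a square view the orange unit's +x points the same way as this +x. Nothing is visible there.
- driver_grip (a point): Red-handled screwdriver lying left of the board, on its handle. To be left alone.
- jar: Small jar with black lid, 56 mm diameter, 70 mm high, left of the board; origin under its centre. To be left alone.
- bin: Open blue bin, 120 x 90 x 50 mm, right of the board; origin under its centre. To be left alone.
Things that resemble listed ones, but are neither listed nor needed, are in the scene too. What is meant by the part that bears orange_center is not purple or turquoise, and is the larger of those in its own colour.

How it is judged (in metres and radians):
On the way, in this order (a step that is already met when the one before it is completed fails the run):
1. the loose module is pushed flush against the fixed row, seated on the rail, the orange unit still standing on it (y of loose_center in the frame of row_end above -0.021 m and z of loose_center in the frame of row_end below 0.004 m and angle between the y axis of loose_center and the y axis of row_end, either way round below 0.07 rad and angle between loose_center's own z axis and vertical below 0.06 rad and height (world z) of orange_center below 0.07 m), for 0.2 s.
2. the orange unit is lifted clear of the rail in the fingers (height (world z) of orange_center above 0.09 m and contact force between the fingers and orange above 1 N), for 0.2 s.
At the end, for the whole second after the job is handed in: Fingers hold the orange unit in the air, touching nothing else: window-end middle within 20 mm of the point 100 mm before the lens, upright and facing the lens within 10 degrees. Loose module on the rail, gap to the row under 3 mm, square within 4 degrees. Blue unit within 15 mm of its start (y of loose_center in the frame of row_end above -0.021 m and z of loose_center in the frame of row_end below 0.004 m and angle between the y axis of loose_center and the y axis of row_end, either way round below 0.07 rad and angle between loose_center's own z axis and vertical below 0.06 rad and distance between window and focus below 0.02 m and angle between orange_center's own z axis and vertical below 0.17 rad and angle between the x axis of orange_center and the x axis of lens, either way round below 0.17 rad and x of orange_center in the frame of lens below -0.12 m and contact force between the fingers and orange above 1 N and contact force between orange and board below 0.1 N and contact force between orange and stand below 0.1 N and distance of blue_center from where it was at the start of the episode below 0.015 m); the arm keeps its last pose, push and grip.
It fails at once if the blue unit is shifted more than 15 mm or tipped (distance of blue_center from where it was at the start of the episode above 0.015 m or angle between blue_center's own z axis and vertical above 0.2 rad).
It fails at once if the camera or its stand is touched (more than 1 N) (contact force between stand and anything else above 1 N).
It fails at once if the screwdriver, jar or bin is shifted more than 30 mm (distance of any of driver_grip, jar, bin from where it was at the start of the episode above 0.03 m).
It also fails if it takes over 51 s, if anything falls off the work surface, if the arm or the gripper's body presses on something with over 40 N, if the wrist force passes 120 N, or if a joint passes its speed limit or range.

## Robot

A 6-joint arm with a two-finger parallel gripper is mounted at the origin on the work surface. World frame = base frame: x ahead of the robot, y to its left, z up, the work surface at z = 0. Lengths are in mm, angles in rad, forces in N, time in s.
With the tool pointing down it reaches from about 325 to 775 mm from the base axis. Payload 9.3 kg.
Tool frame: the origin (TCP) lies at the very end of the fingers, on their centre line; the grasp point (between the pads) lies 19 mm behind it (env.hold_point_z is the distance from the TCP to the grasp point, in mm); z points along the fingers, y is the line along which they close (so a half turn about z gives the same grasp; the last joint's range is limited). The gripper opens to 85 mm and grips with 20 to 120 N. Pads are 22 mm wide; open, the fingers measure 114 mm over their backs; the gripper's body (76 mm by 85 mm) begins 54 mm behind the grasp point. The pads swing forward as they close: fully open they stand 13 mm farther back than shut.
Start: joints at [-1.374, 0.259, 0.021, 1.334, 0, 1.418], TCP at [188.484, -516.692, 231.279] pointing down, gripper open.
Joint ranges: [-3.04, 3.04], [-0.91, 1.82], [-1.04, 1.36], [-1.92, 1.95], [-1.52, 1.45], [-3.14, 3.14]. Speed limits (rad/s): [2.22, 2.22, 2.79, 3.14, 3.14, 3.14].

## Interface

Orientations are given as a unit quaternion [x, y, z, w].
In Python, from rig import env gives the robot as it stands.
- The arm moves only by the shell command python3 -m pendant 'ROWS'. ROWS is JSON, one flat list of numbers, 7 for each row, row after row: the shift along the world's x, y, z each as a share of 0.02 m, from -1 to 1, then the turn, a rotation vector about the world's x, y, z each as a share of 4 degrees, from -1 to 1, then the opening in per cent of the stroke, from 0 (shut) to 100 (fully open). A call has 1 to 5 rows; each row shifts and turns the commanded pose from where the row before left it; what a row does not reach is not made up. A row lasts 1/12 s, in which the tool goes at most 41.7 mm and 7.16 degrees, less where a joint would pass 70% of its speed; a pose out of reach is approached as far as the arm can. A call with a number of a shift or a turn outside -1 to 1 is refused whole. A call with a gripper value outside its range is refused whole. The fingers move at their own pace and stop on an object; the grip force is fixed at half the most. Time passes only in rows, so rows that do not move let the fingers close. It gives the time, the measured TCP pose, the force, the opening and the grip force at its end, in the units of the state.
- env.get_obs(): the state, without advancing time (a new reading comes with each control period).
- env.grab_frame(name): name is "scene" or "side" or "wrist"; returns the picture (384x512x3 uint8, red, green, blue); there is no depth.
- env.calibration(name): a dict with "vfov" (degrees; the focal length in pixels is half the picture's height over the tangent of half this angle, whatever the lens; pixels are square), "cx", "cy" (the principal point, pixels), "pose" (4x4, takes a point from camera to world coordinates). Camera axes: x right, y down, z forward; pixel columns grow to the right and rows downward; lengths in mm; the calibration is good to about 2 mm. A picture is of the moment at which its call begins: read the wrist's pose just before it. calibration takes no time and is no camera call; for the wrist camera it gives the pose at the moment of the call.
- env.close_job(): hands the job in; it is judged then, once.
The state is a dict: "time_s": time; "joints": joint angles; "qvel": joint speeds; "tau": joint torques, N m; "tcp_pos": TCP position; "eef_rot": TCP orientation; "wrist_force": force on the tool from outside, world axes, zero at the start; "moment": the same for the moment, N m; "opening": finger opening in mm; "grasp_force": force on a finger pad.
Only numpy, scipy, OpenCV 4.12 (cv2) and the standard library are available. Lean on these libraries where they do the work, as an engineer would, in place of code of your own. Each camera call takes 0.05 s, during which the arm holds its last target. There are 200 camera calls.

## Working session

There is one attempt and no reset: what is moved stays moved. The work goes in short steps, Python scripts to look and compute and a shell command to move; the robot and the scene stay as the last step left them, time stands still between calls to the robot, and variables do not carry over. Pictures are saved under pics/ and viewed, at most 10 in all, crops included, and the job is handed in when it is done.

```bash
ls; mkdir -p pics
python3 - <<'E'
from rig import env
import cv2,numpy as np
np.set_printoptions(precision=3,suppress=True)
for n in("scene","side"):
    c=env.calibration(n);print(n,c)
    cv2.imwrite(f"pics/{n}0.png",cv2.resize(env.grab_frame(n)[:,:,::-1],(800,600),interpolation=cv2.INTER_CUBIC))
print(env.get_obs())
E
```

```text
pics
scene {'vfov': 54.80849986565841, 'cx': 254.26950579359843, 'cy': 198.06769194030713, 'pose': array([[   0.387,    0.771,   -0.506, 1110.909],
       [   0.922,   -0.331,    0.202, -268.579],
       [  -0.012,   -0.544,   -0.839, 1038.591],
       [   0.   ,    0.   ,    0.   ,    1.   ]])}
side {'vfov': 56.57232900241702, 'cx': 252.95495730925384, 'cy': 183.85889540440874, 'pose': array([[ -0.845,  -0.379,   0.376, 173.344],
       [ -0.534,   0.628,  -0.567, 547.777],
       [ -0.021,  -0.68 ,  -0.733, 867.879],
       [  0.   ,   0.   ,   0.   ,   1.   ]])}
{'time_s': 0.1, 'joints': array([-1.374,  0.259,  0.021,  1.334, -0.   ,  1.418]), 'qvel': array([-0.   , -0.001,  0.002, -0.001,  0.001, -0.   ]), 'tau': array([  0.003, -55.669,  34.507,   0.012,  -0.   ,  -0.   ]), 'tcp_pos': array([ 188.432, -516.463,  230.737]), 'eef_rot': array([ 0.985,  0.174, -0.   , -0.001]), 'wrist_force': array([-0.092, -0.486, -0.335]), 'moment': array([ 0.042,  0.038, -0.   ]), 'grasp_force': 0.0, 'opening': 85.22760966631472}
```

View pics/scene0.png

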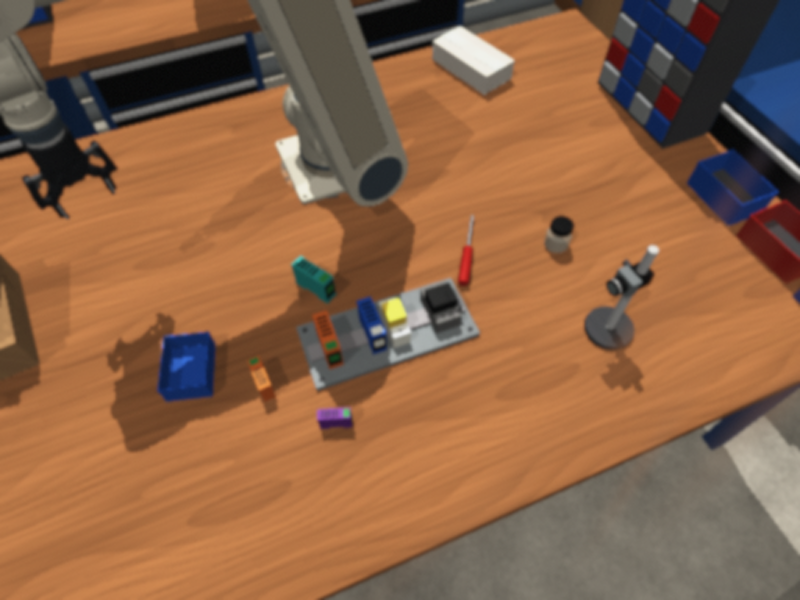

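View pics/side0.png

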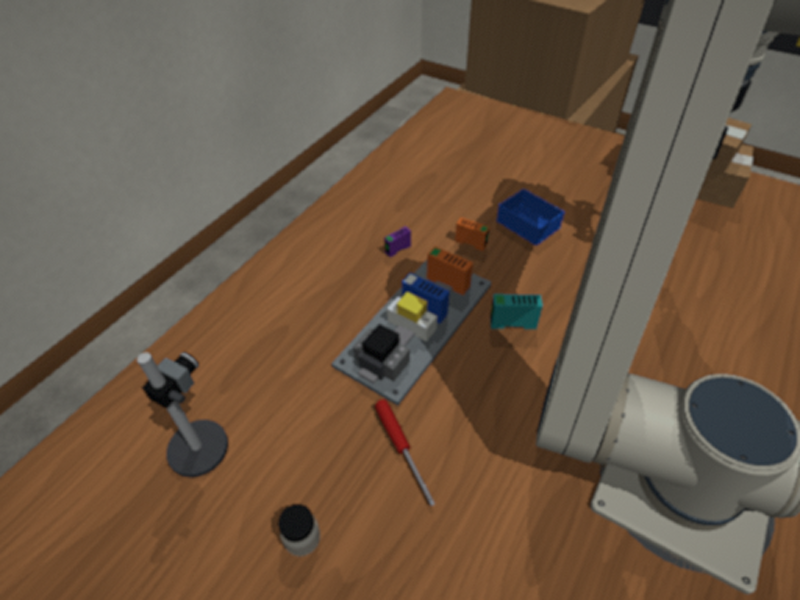

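The scene shows the board with the fixed row (black noses, ~(440,300)), yellow loose module (~(397,318)), blue next to it, and orange at the far end (~(327,338)). The inspection camera lens is at ~(613,287) in scene and ~(190,360) in side. Next I'll get rough positions.

```bash
cat > h.py <<'E'
from rig import env
import cv2,numpy as np
np.set_printoptions(precision=3,suppress=True)
def ray(c,uv,s=1.0):
    u,v=np.array(uv)/s; f=192/np.tan(np.radians(c["vfov"])/2); P=c["pose"]
    d=P[:3,:3]@np.array([(u-c["cx"])/f,(v-c["cy"])/f,1]); return P[:3,3],d/np.linalg.norm(d)
def plane(c,uv,z,s=1.0):
    o,d=ray(c,uv,s); return o+d*(z-o[2])/d[2]
def tri(rs):
    A=sum(np.eye(3)-np.outer(d,d) for o,d in rs); b=sum((np.eye(3)-np.outer(d,d))@o for o,d in rs)
    p=np.linalg.solve(A,b); return p,[round(float(np.linalg.norm(np.cross(p-o,d))),1) for o,d in rs]
def proj(c,p):
    f=192/np.tan(np.radians(c["vfov"])/2); q=c["pose"][:3,:3].T@(np.array(p)-c["pose"][:3,3]); return f*q[:2]/q[2]+[c["cx"],c["cy"]]
E
python3 - <<'E'
from h import *
a,b=env.calibration("scene"),env.calibration("side"); s=1.5625
T=lambda n,p,q:print(n,*tri([ray(a,p,s),ray(b,q,s)]))
T("lens",(613,287),(190,360)); T("posttop",(653,250),(145,358)); T("noseTop",(395,306),(411,300))
for p in [(298,327),(460,281),(478,330),(318,386)]: print("board",plane(a,p,12,s))
print("foot",plane(a,(609,328),5,s),plane(b,(197,447),5,s))
T("orange top c",(322,325),(452,255))
w=env.calibration("wrist"); print(w, env.get_obs()["tcp_pos"])
E
```

```text
lens [706.054 307.864 188.583] [0.8, 0.8]
posttop [702.987 363.632 262.441] [1.2, 1.2]
noseTop [529.885 -41.388  89.775] [0.0, 0.0]
board [ 450.925 -228.259   12.   ]
board [477.924 132.664  12.   ]
board [604.451 111.796  12.   ]
board [ 595.361 -232.831   12.   ]
foot [703.526 366.1     5.   ] [705.658 363.153   5.   ]
orange top c [ 519.168 -186.127   93.309] [2.4, 2.4]
{'vfov': 70.10462276272548, 'cx': 253.44200053014652, 'cy': 199.00041745624628, 'pose': array([[   0.342,   -0.899,   -0.272,  256.714],
       [  -0.94 ,   -0.328,   -0.098, -490.65 ],
       [  -0.001,    0.289,   -0.957,  372.74 ],
       [   0.   ,    0.   ,    0.   ,    1.   ]])} [ 188.432 -516.463  230.737]
```

```bash
for i in 1; do
python3 -m pendant '[0.7,1,0,0,0,0.73,100, 0.7,1,0,0,0,0.73,100, 0.7,1,0,0,0,0.73,100, 0.7,1,0,0,0,0.73,100, 0.7,1,0,0,0,0.73,100]'
python3 -m pendant '[0.7,1,0,0,0,0.73,100, 0.7,1,0,0,0,0.73,100, 0.7,1,0,0,0,0.73,100, 0.7,1,0,0,0,0.73,100, 0.7,1,0,0,0,0.73,100]'
python3 -m pendant '[0.7,1,0,0,0,0.73,100, 0.7,1,0,0,0,0.73,100, 0.7,1,0,0,0,0.73,100, 0.7,1,0,0,0,0.73,100, 0.7,1,0,0,0,0.73,100]'
python3 -m pendant '[0.7,1,0,0,0,0.73,100, 0.7,1,0,0,0,0.73,100, 0.7,1,0,0,0,0.73,100, 0.7,1,0,0,0,0.73,100, 0.7,1,0,0,0,0.73,100]'
python3 -m pendant '[0.7,1,0,0,0,0.73,100, 0.7,1,0,0,0,0.73,100, 0.7,1,0,0,0,0.73,100, 0.7,1,0,0,0,0.73,100, 0,0,0,0,0,0,100]'
done
python3 - <<'E'
from h import *
o=env.get_obs();print(o["time_s"],o["tcp_pos"],o["eef_rot"],o["joints"])
np.save("w1.npy",env.calibration("wrist"),allow_pickle=True)
im=env.grab_frame("wrist")[:,:,::-1];cv2.imwrite("w1raw.png",im)
cv2.imwrite("pics/w1.png",cv2.resize(im,(800,600),interpolation=cv2.INTER_CUBIC))
E
```

```text
time_s: 0.52
tcp_pos: [258.9, -415.6, 230.9]
eef_rot: [0.954, 0.299, -0.0, -0.0]
wrist_force: [0.7, 0.2, 0.7]
opening: 85.3
grasp_force: 0.0
time_s: 0.93
tcp_pos: [328.9, -315.5, 231.1]
eef_rot: [0.909, 0.418, -0.0, -0.0]
wrist_force: [-0.2, 0.4, 0.4]
opening: 85.3
grasp_force: 0.0
time_s: 1.35
tcp_pos: [398.9, -215.5, 231.1]
eef_rot: [0.848, 0.53, -0.0, -0.0]
wrist_force: [0.5, 0.2, -0.1]
opening: 85.1
grasp_force: 0.0
time_s: 1.77
tcp_pos: [468.9, -115.5, 231.0]
eef_rot: [0.774, 0.633, -0.0, -0.0]
wrist_force: [0.9, -1.3, -0.0]
opening: 85.6
grasp_force: 0.0
time_s: 2.18
tcp_pos: [526.0, -33.9, 230.6]
eef_rot: [0.704, 0.71, 0.0, -0.0]
wrist_force: [-1.3, -0.6, -1.1]
opening: 85.7
grasp_force: 0.0
2.1833 [526.    -33.934 230.635] [ 0.704  0.71   0.    -0.   ] [-0.224  0.22  -0.032  1.319  0.001  1.339]
```

View pics/w1.png

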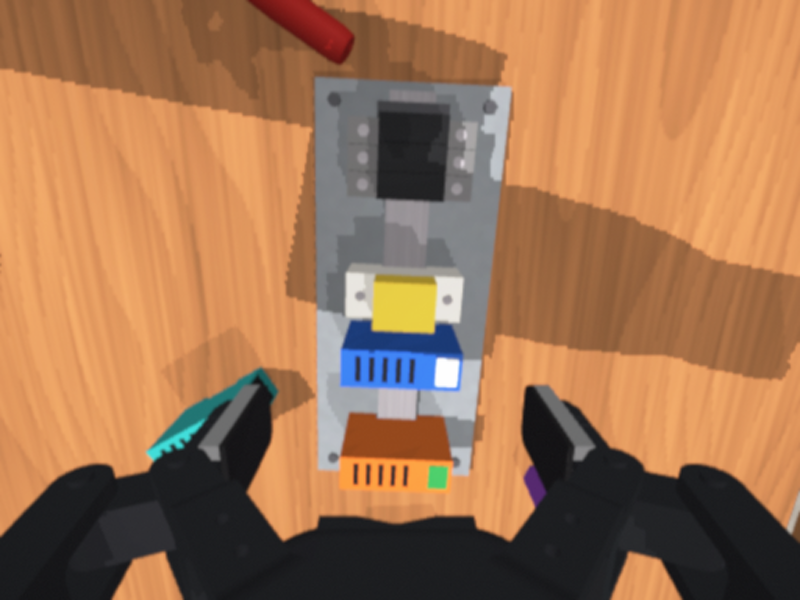

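The wrist view shows, from the top: the black-nosed row (its near edge ~ (376,197)-(444,201)), rail, white/yellow module (nose top (373,282)-(436,333)), blue (top (342,350)-(460,388)) and orange (top (340,458)-(452,490), green window on the +x side).

Run:
```python
from h import *
w=np.load("w1.npy",allow_pickle=True).item();s=1.5625;print(w["pose"])
def P(n,z,*pts): print(n,*[plane(w,p,z,s)[:2] for p in pts])
P("board",12,(316,77),(512,87),(319,468),(470,474))
P("rownose -y top",80,(376,197),(444,201))
P("row body lower",80,(347,196),(471,201))
P("loose nose top",80,(374,282),(437,282),(371,329),(435,333))
P("shoulder",52,(347,264),(464,270),(345,318),(461,322))
for z in(82,90):
  P("blue top",z,(347,352),(460,356),(342,385),(459,390))
  P("orange top",z,(342,457),(450,458),(340,488),(450,491))
P("rail",19.5,(387,200),(429,200),(377,416),(416,418))
P("orange face bottom",12,(350,414),(446,417))
```

```text
[[  1.      0.007   0.002 524.452]
 [  0.008  -0.958  -0.288  40.334]
 [ -0.      0.288  -0.958 372.709]
 [  0.      0.      0.      1.   ]]
board [463.365 116.117] [612.197 110.41 ] [ 450.223 -231.218] [ 600.168 -237.101]
rownose -y top [511.282  30.893] [556.384  28.666]
row body lower [492.108  31.389] [574.298  28.8  ]
loose nose top [509.537 -26.692] [553.672 -26.361] [507.11 -61.54] [553.552 -64.263]
shoulder [487.743 -19.289] [576.693 -23.239] [485.072 -62.279] [576.547 -64.906]
blue top [489.517 -78.763] [572.287 -81.295] [ 485.094 -105.377] [ 572.931 -108.858]
orange top [ 483.281 -168.16 ] [ 568.779 -168.44 ] [ 480.814 -197.443] [ 570.151 -199.681]
blue top [490.479 -75.485] [570.97  -77.948] [ 486.177 -101.367] [ 571.597 -104.753]
orange top [ 484.414 -162.423] [ 567.559 -162.694] [ 482.015 -190.899] [ 568.893 -193.076]
rail [517.348  26.687] [550.952  26.939] [ 508.314 -168.278] [ 544.684 -170.109]
orange face bottom [ 482.339 -170.758] [ 573.649 -173.288]
```

Row gap ≈56 mm and the rail is yawed ≈ -2.2°. I'll grip the nose across its width and slide it along.

```bash
python3 -m pendant '[0.25,-0.55,-0.5,0,0,-0.68,100, 0,0,-1,0,0,0,100, 0,0,-1,0,0,0,100, 0,0,-1,0,0,0,100, 0,0,-1,0,0,0,100]'
python3 -m pendant '[0,0,-1,0,0,0,100, 0,0,-1,0,0,0,100, 0,0,-1,0,0,0,100, 0,0,-0.7,0,0,0,100, 0,0,-0.5,0,0,0,100]'
python3 -m pendant '[0,0,0,0,0,0,40, 0,0,0,0,0,0,20, 0,0,0,0,0,0,20, 0,0,0,0,0,0,20, 0,0,0,0,0,0,20]'
python3 -m pendant '[0,0,0,0,0,0,20, 0,0,0,0,0,0,20, 0,0,0,0,0,0,20, 0,0,0,0,0,0,20, 0,0,0,0,0,0,20]'
```

```text
time_s: 2.65
tcp_pos: [528.8, -48.4, 140.3]
eef_rot: [0.724, 0.69, -0.0, -0.0]
wrist_force: [0.6, -0.1, 1.6]
opening: 85.5
grasp_force: 0.0
time_s: 3.07
tcp_pos: [528.3, -48.2, 55.7]
eef_rot: [0.723, 0.69, -0.001, -0.001]
wrist_force: [-0.1, -0.2, -0.1]
opening: 85.2
grasp_force: 0.0
time_s: 3.48
tcp_pos: [530.3, -48.0, 58.6]
eef_rot: [0.723, 0.691, 0.001, 0.001]
wrist_force: [-0.6, -0.8, 4.6]
opening: 43.6
grasp_force: 62.3
time_s: 3.9
tcp_pos: [530.3, -48.0, 58.6]
eef_rot: [0.723, 0.691, 0.001, 0.001]
wrist_force: [-0.0, -0.6, 6.2]
opening: 43.9
grasp_force: 62.4
```

```bash
python3 -m pendant '[0.01,0.4,0.1,0,0,0,20, 0.02,0.6,0,0,0,0,20, 0.02,0.6,0,0,0,0,20, 0.02,0.5,0,0,0,0,20, 0.01,0.3,0,0,0,0,20]'
python3 -m pendant '[0.01,0.15,0,0,0,0,20, 0.01,0.1,0,0,0,0,20, 0,0.1,0,0,0,0,20, 0,0,0,0,0,0,20, 0,0,0,0,0,0,20]'
python3 - <<'E'
from h import *
o=env.get_obs();print(o["time_s"],o["tcp_pos"],o["wrist_force"])
np.save("w2.npy",env.calibration("wrist"),allow_pickle=True)
im=env.grab_frame("wrist")[:,:,::-1]
cv2.imwrite("pics/w2.png",cv2.resize(im,(800,600),interpolation=cv2.INTER_CUBIC))
E
```

```text
time_s: 4.32
tcp_pos: [531.8, 2.0, 59.5]
eef_rot: [0.722, 0.691, 0.0, 0.001]
wrist_force: [5.6, -1.7, -1.8]
opening: 43.6
grasp_force: 61.6
time_s: 4.73
tcp_pos: [532.0, 7.8, 59.4]
eef_rot: [0.723, 0.691, 0.0, 0.0]
wrist_force: [5.5, 1.2, -1.1]
opening: 44.1
grasp_force: 61.7
4.7333 [532.034   7.812  59.388] [ 5.49   1.196 -1.066]
```

View pics/w2.png

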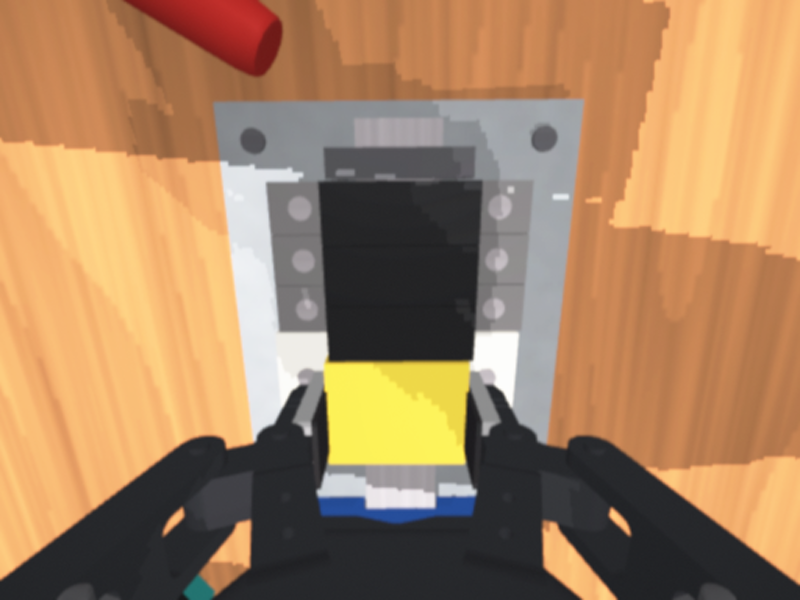

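No visible gap is left at the yellow/black joint (~y 360). I'll push a little more to confirm contact by force, then measure the lens from the wrist while still clear.

```bash
python3 -m pendant '[0.02,0.05,0,0,0,0,20, 0,0.05,0,0,0,0,20, 0,0.05,0,0,0,0,20, 0,0,0,0,0,0,20]'
python3 -m pendant '[0,0.05,0,0,0,0,20, 0,0.05,0,0,0,0,20, 0,0,0,0,0,0,20, 0,0,0,0,0,0,20]'
```

```text
time_s: 5.12
tcp_pos: [532.1, 8.1, 59.4]
eef_rot: [0.723, 0.691, -0.002, 0.002]
wrist_force: [2.9, -15.3, -0.1]
opening: 44.0
grasp_force: 61.7
time_s: 5.45
tcp_pos: [532.1, 8.2, 59.5]
eef_rot: [0.724, 0.69, -0.003, 0.003]
wrist_force: [2.0, -25.2, -1.2]
opening: 43.8
grasp_force: 61.7
```

Flush (25 N reaction). Release and rise.

```bash
python3 -m pendant '[0,-0.2,0,0,0,0,20, 0,0,0,0,0,0,100, 0,0,0,0,0,0,100, 0,0,0,0,0,0,100, 0,0,0,0,0,0,100]'
python3 -m pendant '[0,0,0.4,0,0,0,100, 0,0,1,0,0,0,100, 0,0,1,0,0,0,100, 0,0,1,0,0,0,100, 0,0,1,0,0,0,100]'
python3 -m pendant '[-0.1,-1,1,0,0,-1,100, -0.1,-1,1,0,0,-1,100, 0,-1,0.7,0,0,-1,100, 0,-1,0,0,0,-1,100, 0,-1,0,0,0,-1,100]'
python3 - <<'E'
from h import *
o=env.get_obs();print(o["time_s"],o["tcp_pos"],o["joints"])
np.save("w3.npy",env.calibration("wrist"),allow_pickle=True)
im=env.grab_frame("wrist")[:,:,::-1]
cv2.imwrite("pics/w3.png",cv2.resize(im,(800,600),interpolation=cv2.INTER_CUBIC))
E
```

```text
time_s: 5.87
tcp_pos: [531.3, 8.8, 59.1]
eef_rot: [0.723, 0.691, -0.0, -0.001]
wrist_force: [-0.0, 0.5, -0.3]
opening: 85.3
grasp_force: 0.0
time_s: 6.28
tcp_pos: [531.6, 8.6, 148.8]
eef_rot: [0.723, 0.691, -0.0, -0.0]
wrist_force: [-0.6, 0.7, 0.3]
opening: 85.5
grasp_force: 0.0
time_s: 6.7
tcp_pos: [528.1, -92.3, 203.1]
eef_rot: [0.833, 0.554, 0.001, 0.001]
wrist_force: [0.5, -0.1, -0.3]
opening: 85.7
grasp_force: 0.0
6.7 [528.078 -92.346 203.147] [-0.33   0.243 -0.072  1.254  0.     1.638]
```

View pics/w3.png

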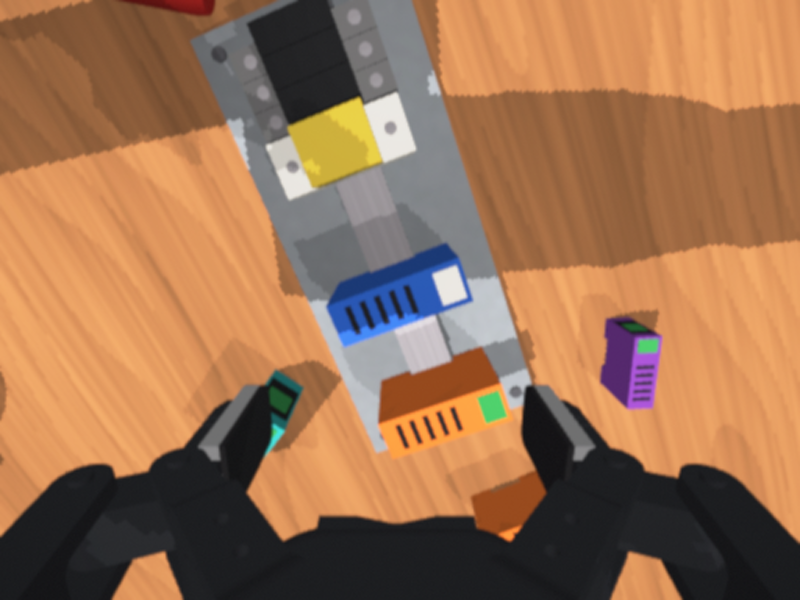

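The module is flush and square, and blue and orange are unmoved. Orange top corners: ~(380,424), (499,384), (390,458), (511,412).

Run:
```python
from h import *
w=np.load("w3.npy",allow_pickle=True).item()
p=np.array([plane(w,q,82,1.5625)[:2] for q in[(380,424),(499,384),(390,458),(511,412)]]);print(p,p.mean(0))
for a,b in((0,1),(2,3)): d=p[b]-p[a];print(np.degrees(np.arctan2(d[1],d[0])),np.linalg.norm(d))
```

```text
[[ 482.903 -168.729]
 [ 569.475 -171.825]
 [ 478.52  -196.915]
 [ 570.241 -195.323]] [ 525.285 -183.198]
-2.048161530929355 86.62750650245268
0.9943322391730824 91.73503853340773
```

```bash
python3 -m pendant '[-0.01,-0.3,0,0,0,-1,70, -0.01,-0.3,0,0,0,-1,70, -0.01,-0.3,0,0,0,-1,70, -0.01,-0.3,0,0,0,-1,70, -0.01,-0.3,0,0,0,-1,70]'
python3 -m pendant '[-0.01,-0.3,0,0,0,-1,70, -0.01,-0.3,0,0,0,-1,70, -0.01,-0.3,0,0,0,-1,70, -0.01,-0.3,0,0,0,-1,70, -0.01,-0.3,0,0,0,-1,70]'
python3 -m pendant '[-0.01,-0.3,0,0,0,-1,70, -0.01,-0.3,0,0,0,-1,70, -0.01,-0.3,0,0,0,-1,70, -0.01,-0.3,0,0,0,-1,70, -0.01,-0.3,0,0,0,-1,70]'
python3 -m pendant '[0,0,0,0,0,-1,70, 0,0,0,0,0,-1,70, 0,0,0,0,0,-0.37,70, 0,0,-1,0,0,0,70, 0,0,0,0,0,0,70]'
```

```text
time_s: 7.17
tcp_pos: [526.7, -121.6, 201.8]
eef_rot: [0.916, 0.401, -0.0, -0.0]
wrist_force: [-1.0, -0.6, -0.2]
opening: 59.7
grasp_force: 0.0
time_s: 7.58
tcp_pos: [525.7, -151.5, 201.7]
eef_rot: [0.972, 0.236, -0.0, -0.0]
wrist_force: [0.1, -0.5, 0.7]
opening: 59.7
grasp_force: 0.0
time_s: 8.0
tcp_pos: [524.7, -181.5, 201.8]
eef_rot: [0.998, 0.063, -0.0, -0.0]
wrist_force: [-1.2, 0.8, -0.3]
opening: 59.6
grasp_force: 0.0
time_s: 8.42
tcp_pos: [523.9, -180.8, 179.3]
eef_rot: [1.0, -0.018, -0.002, -0.001]
wrist_force: [0.0, 0.9, -0.2]
opening: 59.6
grasp_force: 0.0
```

```bash
python3 -m pendant '[0.07,-0.12,-1,0,0,0,70, 0,0,-1,0,0,0,70, 0,0,-1,0,0,0,70, 0,0,-1,0,0,0,70, 0,0,-0.8,0,0,0,70]'
python3 -m pendant '[0,0,-0.8,0,0,0,70, 0,0,-0.8,0,0,0,70, 0,0,-0.5,0,0,0,70, 0,0,-0.4,0,0,0,70, 0,0,0,0,0,0,70]'
python3 -m pendant '[0,0,0,0,0,0,40, 0,0,0,0,0,0,0, 0,0,0,0,0,0,0, 0,0,0,0,0,0,0, 0,0,0,0,0,0,0]'
python3 -m pendant '[0,0,0,0,0,0,0, 0,0,0,0,0,0,0, 0,0,0,0,0,0,0]'
```

```text
time_s: 8.83
tcp_pos: [525.9, -183.6, 84.6]
eef_rot: [1.0, -0.018, -0.001, -0.0]
wrist_force: [0.4, -0.2, 0.3]
opening: 60.0
grasp_force: 0.0
time_s: 9.25
tcp_pos: [525.8, -183.7, 34.3]
eef_rot: [1.0, -0.018, -0.001, -0.0]
wrist_force: [0.1, -0.4, -0.9]
opening: 59.5
grasp_force: 0.0
time_s: 9.67
tcp_pos: [526.9, -184.4, 36.4]
eef_rot: [1.0, -0.018, 0.001, 0.0]
wrist_force: [-1.1, -0.6, 6.5]
opening: 29.3
grasp_force: 60.4
time_s: 9.92
tcp_pos: [526.9, -184.4, 36.4]
eef_rot: [1.0, -0.018, 0.001, 0.0]
wrist_force: [0.3, 0.1, 5.7]
opening: 29.3
grasp_force: 60.4
```

Gripped. Lift, and take close crops of the inspection camera.

```bash
python3 -m pendant '[0,0,0.4,0,0,0,0, 0,0,0.8,0,0,0,0, 0,0,1,0,0,0,0, 0,0,1,0,0,0,0, 0,0,1,0,0,0,0]'
python3 -m pendant '[0,0,1,0,0,0,0, 0,0,1,0,0,0,0, 0,0,1,0,0,0,0, 0,0,0.4,0,0,0,0, 0,0,0,0,0,0,0]'
python3 - <<'E'
from h import *
o=env.get_obs();print(o["time_s"],o["tcp_pos"],o["joints"])
a=env.grab_frame("scene")[:,:,::-1];b=env.grab_frame("side")[:,:,::-1]
A=a[150:230,365:433];B=b[215:310,85:153]
A=cv2.resize(A,None,fx=5.8,fy=5.8,interpolation=cv2.INTER_CUBIC);B=cv2.resize(B,None,fx=5.8,fy=5.8,interpolation=cv2.INTER_CUBIC)
m=np.zeros((552,794,3),np.uint8);m[:A.shape[0],:394]=A[:552,:394];m[:B.shape[0],400:794]=B[:552,:394]
cv2.imwrite("pics/m.png",m)
E
```

```text
time_s: 10.33
tcp_pos: [525.8, -183.8, 120.4]
eef_rot: [1.0, -0.018, -0.0, -0.0]
wrist_force: [0.6, 0.2, -3.9]
opening: 29.5
grasp_force: 59.5
time_s: 10.75
tcp_pos: [526.8, -184.4, 189.2]
eef_rot: [1.0, -0.018, 0.001, 0.001]
wrist_force: [0.2, 0.5, -3.5]
opening: 29.3
grasp_force: 59.5
10.75 [ 526.839 -184.387  189.219] [-0.487  0.286 -0.048  1.234 -0.     2.691]
```

View pics/m.png

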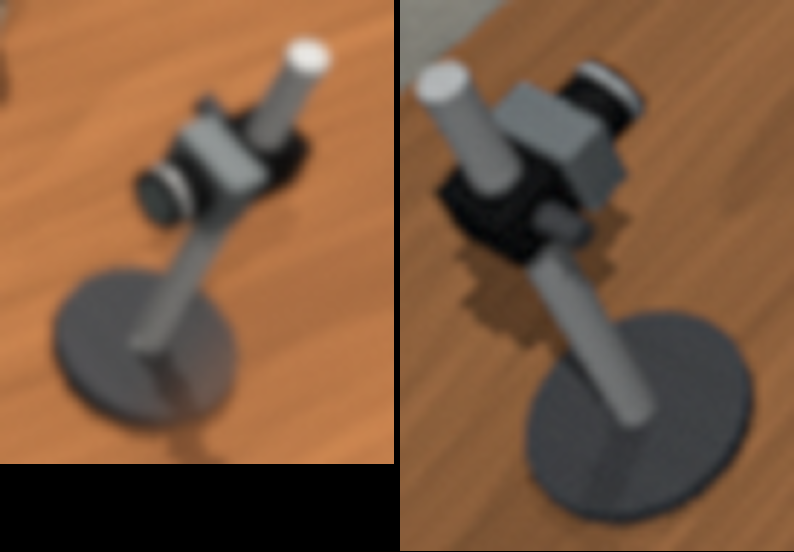

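The crops show the lens glass at (160,198) left and (~608,93) right, post top at (307,57)/(442,83), and post base at (147,345)/(633,415).

Run:
```python
from h import *
a,b=env.calibration("scene"),env.calibration("side")
S=lambda p:(365+(p[0]+.5)/5.8-.5,150+(p[1]+.5)/5.8-.5)
D=lambda p:(85+(p[0]-400+.5)/5.8-.5,215+(p[1]+.5)/5.8-.5)
def T(n,p,q): r=tri([ray(a,S(p)),ray(b,D(q))]);print(n,*r);return r[0]
L=T("lens",(160,198),(608,93)); t=T("top",(307,57),(442,83)); f=T("base",(147,345),(633,415))
print("t264",plane(a,S((307,57)),264),plane(b,D((442,83)),264))
T("boxA",(207,117),(522,82));T("boxB",(268,172),(497,120))
T("boxC",(207,117),(605,128));T("boxC",(180,147),(605,130));T("boxD",(235,203),(570,165))
print("foot edge centre",plane(a,S((146,340)),8),plane(b,D((640,412)),8))
post=(t+f)/2
d=post-L; print(np.degrees(np.arctan2(d[1],d[0])),np.linalg.norm(d[:2]))
# predicted projections of lens circle check
for P in (L,): print(proj(a,P),proj(b,P))
```

```text
lens [706.763 308.732 188.567] [0.6, 0.6]
top [702.462 363.889 264.157] [0.3, 0.3]
base [703.973 365.648  11.056] [1.0, 1.0]
t264 [702.256 363.739 264.   ] [702.841 364.026 264.   ]
boxA [699.749 332.791 231.272] [7.3, 7.3]
boxB [721.798 348.891 207.336] [2.1, 2.1]
boxC [682.988 334.064 211.881] [6.7, 6.7]
boxC [688.663 326.586 198.045] [1.4, 1.4]
boxD [712.221 342.42  173.846] [8.2, 8.2]
foot edge centre [699.231 367.948   8.   ] [705.027 363.023   8.   ]
93.6205397660999 56.148465704701145
[392.411 183.745] [120.734 230.584]
```

Run:
```python
from h import *
from scipy.optimize import least_squares as ls
a,b=env.calibration("scene"),env.calibration("side")
S=np.array([365+160.5/5.8-.5,150+198.5/5.8-.5]);D=np.array([85+208.5/5.8-.5,215+93.5/5.8-.5])
f=lambda v:np.array([703-60*np.cos(v[0]),364.5-60*np.sin(v[0]),v[1]*100])
for wt in(0,1):
  r=ls(lambda v:np.r_[proj(a,f(v))-S,wt*(proj(b,f(v))-D)],[1.6,1.9]);print(np.degrees(r.x[0]),f(r.x),r.fun)
y=r.x[0];F=f(r.x)-100*np.array([np.cos(y),np.sin(y),0]);print("focus",F,"orange",F-45*np.array([np.cos(y),np.sin(y),0]))
```

```text
95.56012035289059 [708.813 304.782 193.551] [ 0. -0.  0. -0.]
95.239049435328 [708.479 304.751 188.592] [-0.614  0.94   1.028 -1.548]
focus [717.61  205.168 188.592] orange [721.719 160.356 188.592]
```

```bash
python3 -m pendant '[0.39,0.69,0,0,0,0.97,0, 0.39,0.69,0,0,0,0.97,0, 0.39,0.69,0,0,0,0.97,0, 0.39,0.69,0,0,0,0.97,0, 0.39,0.69,0,0,0,0.97,0]'
python3 -m pendant '[0.39,0.69,0,0,0,0.97,0, 0.39,0.69,0,0,0,0.97,0, 0.39,0.69,0,0,0,0.97,0, 0.39,0.69,0,0,0,0.97,0, 0.39,0.69,0,0,0,0.97,0]'
python3 -m pendant '[0.39,0.69,0,0,0,0.97,0, 0.39,0.69,0,0,0,0.97,0, 0.39,0.69,0,0,0,0.97,0, 0.39,0.69,0,0,0,0.97,0, 0.39,0.69,0,0,0,0.97,0]'
python3 -m pendant '[0.39,0.69,0,0,0,0.97,0, 0.39,0.69,0,0,0,0.97,0, 0.39,0.69,0,0,0,0.97,0, 0.39,0.5,0,0,0,0.97,0, 0.39,0.3,0,0,0,0.97,0]'
python3 -m pendant '[0.39,0.3,-0.1,0,0,0.97,0, 0.39,0.3,-0.1,0,0,0.97,0, 0.39,0.3,-0.1,0,0,0.97,0, 0.39,0.3,-0.1,0,0,0.97,0, 0,0,0,0,0,0,0]'
```

```text
time_s: 11.27
tcp_pos: [564.9, -114.2, 185.4]
eef_rot: [0.988, 0.152, -0.001, -0.001]
wrist_force: [-0.3, -0.1, -3.5]
opening: 29.5
grasp_force: 59.6
time_s: 11.68
tcp_pos: [603.9, -45.2, 185.3]
eef_rot: [0.949, 0.317, -0.001, -0.001]
wrist_force: [-0.2, -0.0, -3.8]
opening: 29.5
grasp_force: 59.6
time_s: 12.1
tcp_pos: [642.9, 23.7, 185.2]
eef_rot: [0.882, 0.472, -0.001, -0.001]
wrist_force: [1.3, -0.1, -3.2]
opening: 29.4
grasp_force: 59.6
time_s: 12.52
tcp_pos: [681.9, 81.7, 185.0]
eef_rot: [0.789, 0.614, -0.001, -0.001]
wrist_force: [-0.7, -0.5, -2.9]
opening: 29.7
grasp_force: 59.6
time_s: 12.93
tcp_pos: [713.6, 105.3, 176.0]
eef_rot: [0.699, 0.715, -0.001, -0.001]
wrist_force: [-0.3, -0.4, -3.4]
opening: 29.4
grasp_force: 59.9
```

```bash
python3 -m pendant '[0.2,0.9,0.1,0,0,0.9,0, 0.1,0.9,0.1,0,0,0,0, 0.05,0.8,0,0,0,0,0, 0,0,0,0,0,0,0, 0,0,0,0,0,0,0]'
python3 - <<'E'
from h import *
o=env.get_obs();print(o["time_s"],o["tcp_pos"],o["joints"],o["eef_rot"])
a=env.grab_frame("scene")[:,:,::-1];b=env.grab_frame("side")[:,:,::-1]
A=a[140:240,320:420];B=b[190:290,100:200]
R=lambda x:cv2.resize(x,(396,396),interpolation=cv2.INTER_CUBIC)
cv2.imwrite("pics/m2.png",np.hstack([R(A),np.zeros((396,8,3),np.uint8),R(B)]))
E
```

```text
time_s: 13.35
tcp_pos: [720.0, 158.0, 182.8]
eef_rot: [0.678, 0.735, -0.0, -0.0]
wrist_force: [-0.6, 0.3, -3.9]
opening: 29.3
grasp_force: 60.0
13.35 [720.02  157.992 182.79 ] [ 0.102  0.609  0.465  1.428 -0.     1.592] [ 0.678  0.735 -0.    -0.   ]
```

View pics/m2.png

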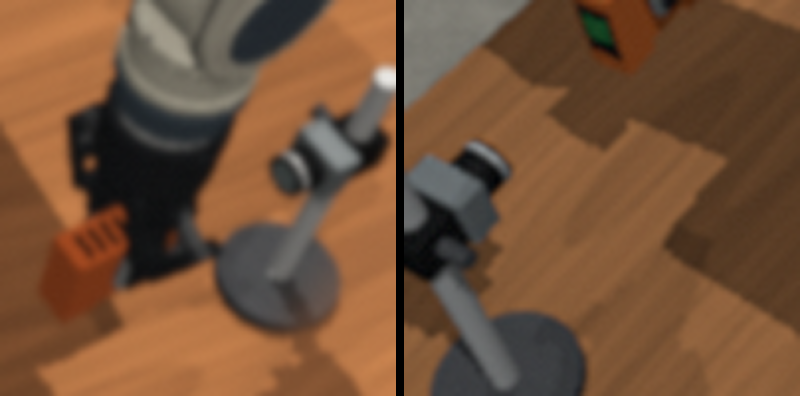

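Left: orange held upright left of the camera. Right: the window end (~(597,28)) faces the lens head (~(485,160)). I'll overlay the predicted block and lens axis to verify.

Run:
```python
from h import *
o=env.get_obs();t=o["tcp_pos"]
oy=np.radians(94.6);X=np.array([np.cos(oy),np.sin(oy),0]);Y=np.array([-X[1],X[0],0]);Z=np.array([0,0,1.])
C=t+[0,0,10.6]
fc=[C+45*X+sy*15*Y+sz*35*Z for sy,sz in((-1,-1),(1,-1),(1,1),(-1,1))]
ly=np.radians(95);U=np.array([np.cos(ly),np.sin(ly),0]);V=np.array([-U[1],U[0],0]);L=np.array([708.5,304.7,190])
out=[]
for n,(x0,y0) in(("scene",(320,140)),("side",(100,165))):
    c=env.calibration(n);im=env.grab_frame(n)[:,:,::-1][y0:y0+125,x0:x0+100]
    k=3.96 if 0 else 4;im=cv2.resize(im,None,fx=k,fy=k,interpolation=cv2.INTER_CUBIC)
    q=lambda p:tuple(int(round(v)) for v in ((proj(c,p)-[x0,y0]+.5)*k-.5))
    cv2.polylines(im,[np.array([q(p) for p in fc])],True,(255,255,0),1)
    cv2.line(im,q(L),q(L-100*U),(0,255,0),1)
    for d in(20,35): # head-width box top edges at lens axis +20 (40 high)
        cv2.line(im,q(L+d*U-22*V+20*Z),q(L+d*U+22*V+20*Z),(255,0,255),1)
    cv2.circle(im,q(L),3,(0,0,255),1); out.append(im)
cv2.imwrite("pics/m3.png",np.hstack(out))
```

```text
(no output)
```

View pics/m3.png

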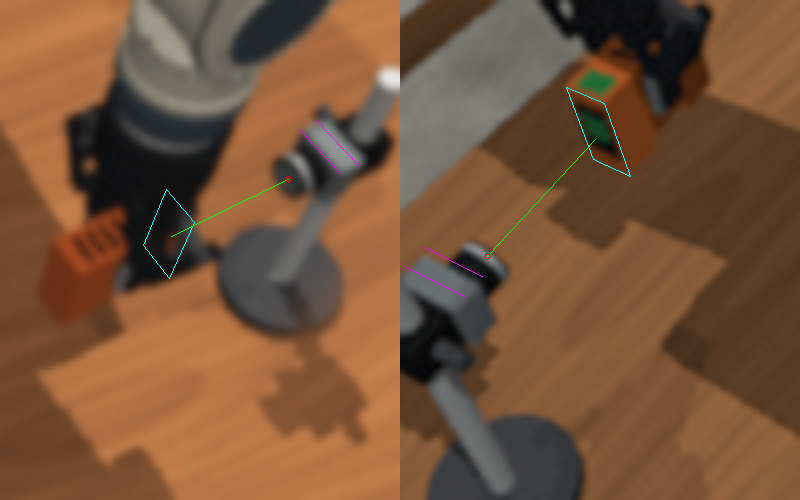

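The overlay agrees (face and lens axis within a few mm). One small trim, then hand in.

```bash
python3 -m pendant '[0,0.15,-0.17,0,0,0,0, 0,0,0,0,0,0,0, 0,0,0,0,0,0,0, 0,0,0,0,0,0,0, 0,0,0,0,0,0,0]'
python3 -c "
from rig import env
print(env.get_obs()['tcp_pos'],env.close_job())"
```

```text
time_s: 13.97
tcp_pos: [720.5, 159.2, 180.0]
eef_rot: [0.678, 0.735, 0.0, 0.0]
wrist_force: [-0.6, 0.0, -2.8]
opening: 29.4
grasp_force: 60.0
the job is handed in; nothing more can be done
[720.51359834 159.17465654 179.96400342] None
```

I slid the loose module flush against the row and handed the job in with the orange unit held at the camera's focus point, by my measurements within a few mm and a few degrees; no verdict came back.

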